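Ratchet a pine blank tight in the side clamp

ROBOT

A 7-joint arm with a two-finger parallel gripper is mounted at the origin on the work surface. World frame = base frame: x ahead of the robot, y to its left, z up, the work surface at z = 0. Lengths are in m, angles in degrees, forces in N, time in s.
With the tool pointing down it reaches from about 0.35 to 0.775 m from the base axis. Payload 3.1 kg.
Tool frame: the origin (TCP) lies between the finger pads; the fingertips stand finger_overhang ahead of it and the grasp point (between the pads) lies 3 mm ahead of it (finger_overhang is the distance from the TCP to the fingertips, in m); z points along the fingers, y is the line along which they close (so a half turn about z gives the same grasp; the last joint's range is limited). The gripper opens to 85 mm and grips with 20 to 120 N. Pads are 22 mm wide; open, the fingers measure 114 mm over their backs; the gripper's body (76 mm by 85 mm) begins 54 mm behind the grasp point. The pads swing forward as they close: fully open they stand 13 mm farther back than shut.
Start: joints at [73.757, 17.813, 0.802, 86.603, -0.252, 75.585, -1.558], TCP at [0.132, -0.534, 0.253] pointing down, gripper open.
Joint ranges: [-154.91, 154.91], [-16.99, 109.72], [-72.82, 74.43], [7.12, 147.25], [-82.49, 262.49], [11.32, 116.49], [-174.64, 174.64]. Speed limits (degrees/s): [159.86, 159.86, 180, 180, 180, 180, 180].

INTERFACE

Orientations are given as a 3x3 rotation matrix whose columns are the frame's x, y, z axes.
In Python, from plant import * gives the robot as it stands.
- The arm moves only by the shell command python3 -m handwheel 'ROWS' [FORCE]. ROWS is JSON, one flat list of numbers, 7 for each row, row after row: the opening, from -1 (shut) to 1 (fully open), then the shift along the tool's x, y, z in mm, then the turn, a rotation vector about the tool's x, y, z in degrees. A call has exactly 5 rows; each row shifts and turns the commanded pose from where the row before left it, along the tool's axes as they then stand; what a row does not reach is not made up. A row lasts 1/8 s, in which the tool goes at most 62.5 mm and 10.7 degrees, less where a joint would pass 70% of its speed; a pose out of reach is approached as far as the arm can. A call is refused whole if a number of a shift passes 62.5 or a number of a turn 10.7, either way. A call with a gripper value outside its range is refused whole. The fingers move at their own pace and stop on an object; FORCE is the grip in N (left out, the last holds). Time passes only in rows, so rows that do not move let the fingers close, or fill a call up. It gives the time, the measured TCP pose, the force, the opening and the grip force at its end, in the units of the state.
- observe(): the state, without advancing time (a new reading comes with each control period).
- snapshot(name): name is "side" or "top" or "wrist"; returns the picture (480x640x3 uint8, red, green, blue); there is no depth.
- camera_model(name): a dict with "camera_matrix" (3x3 intrinsics, pixels), "k1" (the pictures are not rectified: a ray, as slopes to the right and down, at radius r is drawn at 1 + k1 r^2 times it, then the intrinsics apply), "position" and "attitude" of the camera in the world. Camera axes: x right, y down, z forward; pixel columns grow to the right and rows downward; lengths in m; the calibration is good to about 2 mm. A picture is of the moment at which its call begins: read the wrist's pose just before it. camera_model takes no time and is no camera call; for the wrist camera it gives the pose at the moment of the call.
- job_done(): hands the job in; it is judged then, once.
The state is a dict: "time": time; "joint_positions": joint angles; "joint_vel": joint speeds; "tau": joint torques, N m; "tool_pos": TCP position; "tcp_rot": TCP orientation; "wrist_force": force on the tool from outside, world axes, zero at the start; "ft_torque": the same for the moment, N m; "finger_gap": finger opening in m; "grasp_force": force on a finger pad.
Only numpy, scipy, OpenCV 4.12 (cv2) and the standard library are available. Lean on these libraries where they do the work, as an engineer would, in place of code of your own. Each camera call takes 0.05 s, during which the arm holds its last target. There are 200 camera calls.

TASK

Throw the red direction lever of the ratchet clamp right over to tighten, then swing its handle back and forth until the jaw holds the pine blank firmly and squarely against the fence, by feel, without overtightening and bruising the soft wood. Then let go of everything and leave the other things on the bench alone.

Things in the scene. Friction and masses are not known exactly. Their poses are not given: they have to be found in the camera images.
- clamp: Ratchet side clamp on a green bed 300 x 360 x 12 (mm here and below). Origin on the ratchet's vertical axis at table height, z up. The handle points roughly along its -x, to the robot. The jaw runs out to its -y, to the aluminium fence (220 x 22, top 57 above the table) across the bed parallel to x, its face 184 to 196 from the origin: where it is bolted varies.
- pivot (a point): Point on the ratchet's vertical axis at the height of the steel handle arm, 66 above the table. Arm 18 wide, top at 72; housing and wheel are lower. The ratchet drives only the way it is set and slips back clicking the other way (1 to 2 N at the knob). Teeth 0.26 rad apart: up to that much of a swing is idle. Self-locking: the jaw stays as the handle swings back.
- handle (a joint): Angle of the ratchet handle about the vertical axis, rad, counter-clockwise from above, 0 along the clamp's -x; rigid stops at -0.6 and 0.6, where the pull also rises: do not mistake that for a firm jaw. Set to tighten, swinging to + (the knob going to the clamp's -y, the fence side) drives the jaw out by 12 mm per rad; swinging to - only slips back.
- knob (a point): Middle of the black, upright, freely spinning round knob at the handle's end: 30 in diameter, 73 to 119 above the table, this point at 97, 140 from the pivot axis. Driving it takes about 7 N while the jaw runs free (4 to 5 N felt when paused); once the blank is pinched that rises by 1 N per 12 N of jaw pressure, 1.5 N per 0.1 rad. Firm at 2.5 to 4.5 N above the free pull, bruised from 5.5 N above.
- direction (a joint): Red toggle lever on top of the ratchet head that throws the pawl, rad: 0 leaning to the knob = loosen, 1.2 leaning away from the knob over the green dot = tighten. Hinges about a horizontal axis across the handle, 80 above the table, at the pivot axis; stays where it is left, must be pushed right over to its stop, along the handle, with 2 to 6 N.
- direction_tip (a point): Centre of the ball (16 in diameter) at the tip of the red direction lever; its rod is 10 in diameter, 42 from hinge to this point.
- pad: Orange spring-backed jaw pad, 80 long, 24 high, that presses on the blank. Origin at the middle of its pressing face, 28 above the table; its axes are the clamp's. Its springs give 14 N per mm.
- blank: Soft pine blank to be clamped, about 160 x 70 x 38, lying loose on the bed between pad and fence, its x axis (long side) nearly along the fence. Origin at the centre of its underside, 12 above the table.
- offcut: Small brown wood offcut, 42 x 50 x 22, lying on the far part of the clamp's bed (sizes in mm). To be left alone.
- dowel: Pale wooden dowel, 18 in diameter, 150 long, lying on the table (sizes in mm). To be left alone.
- screwdriver: Screwdriver with a red handle, lying on the table (sizes in mm). To be left alone.
- spanner: Steel open-ended spanner, lying on the table (sizes in mm). To be left alone.
- glue: White glue bottle with a red cap, 56 in diameter, 150 tall, standing (sizes in mm). To be left alone.
- spare_blank: Second pine blank, 160 x 70 x 38, lying on the table away from the clamp (sizes in mm). To be left alone.
- brush: Bench brush with a wooden handle, lying on the table (sizes in mm). To be left alone.

How it is judged (in metres and radians):
On the way, in this order (a step that is already met when the one before it is completed fails the run):
1. the red direction lever is thrown right over to tighten (value of joint direction above 1 rad), for 0.2 s.
2. the jaw pinches the blank firmly (contact force between pad and blank above 22 N), for 0.2 s.
At the end, for the whole second after the job is handed in: The direction lever stands over to tighten (above 1.0 rad), the pad presses on the blank with 22 to 66 N, the blank lies flat on the bed within 0.02 rad of the clamp's x axis, at rest, and the handle is released and still (value of joint direction above 1 rad and contact force between pad and blank between 22 and 66 N and angle between the x axis of blank and the x axis of clamp, either way round below 0.02 rad and height (world z) of blank below 0.016 m and angle between blank's own z axis and vertical below 0.03 rad and linear speed of blank below 0.01 m/s and velocity of joint handle between -0.05 and 0.05 rad/s); the robot touches nothing.
It fails at once if the blank is bruised: the pad presses on it with more than 66 N (contact force between pad and blank above 66 N).
It fails at once if another thing on the bench is shoved more than 20 mm (distance of any of offcut, dowel, screwdriver, spanner, glue, spare_blank, brush from where it was at the start of the episode above 0.02 m).
It also fails if it takes over 72 s, if anything falls off the work surface, if the arm or the gripper's body presses on something with over 40 N, if the wrist force passes 120 N, or if a joint passes its speed limit or range.

## Working session

There is one attempt and no reset: what is moved stays moved. The work goes in short steps, Python scripts to look and compute and a shell command to move; the robot and the scene stay as the last step left them, time stands still between calls to the robot, and variables do not carry over. Pictures are saved under pics/ and viewed, at most 10 in all, crops included, and the job is handed in when it is done.

```bash
ls; mkdir -p pics; python3 - <<'E'
from plant import *
import cv2,numpy as np
s=observe(); print(s)
for n in("top","side"):
    im=snapshot(n); cv2.imwrite(f"pics/{n}0.png",im[:,:,::-1]); print(n,camera_model(n))
E
```

```text
pics
{'time': 0.0, 'joint_positions': array([73.75966643, 17.85988224,  0.80125198, 86.69348591, -0.25262948,
       75.58340081, -1.55859853]), 'joint_vel': array([ 0.06730867, -0.05491123,  0.11517473,  0.04147691,  0.0042175 ,
        0.01840608, -0.04873828]), 'tau': array([ 2.36009810e-04, -3.79914808e+01,  1.46215190e-01, -2.30592227e+01,
        1.22211283e-02,  1.35981519e-02, -3.50495952e-05]), 'tool_pos': array([ 0.13152582, -0.53333695,  0.25221553]), 'tcp_rot': array([[ 9.70902256e-01,  2.39475244e-01, -6.46497308e-04],
       [ 2.39476101e-01, -9.70899615e-01,  2.26580164e-03],
       [-8.50805884e-05, -2.35469257e-03, -9.99997224e-01]]), 'wrist_force': array([-0.15363667, -0.5135845 , -0.53302848]), 'ft_torque': array([ 0.01670824, -0.01340985,  0.02386168]), 'grasp_force': 0.0, 'finger_gap': 0.08538584161854973}
top {'camera_matrix': array([[516.93708192,   0.        , 332.41348924],
       [  0.        , 516.93708192, 239.65773124],
       [  0.        ,   0.        ,   1.        ]]), 'k1': -0.08176881550864694, 'position': array([ 0.40784966, -0.01182089,  1.15253779]), 'attitude': array([[-0.00448186, -0.98168129,  0.19047773],
       [-0.99989656,  0.00700271,  0.01256331],
       [-0.01366703, -0.19040172, -0.98161112]])}
side {'camera_matrix': array([[469.85720891,   0.        , 321.66360251],
       [  0.        , 469.85720891, 231.17992635],
       [  0.        ,   0.        ,   1.        ]]), 'k1': -0.09502599339162973, 'position': array([0.4973346 , 0.84604845, 0.649327  ]), 'attitude': array([[-0.98970419, -0.09113401,  0.11036396],
       [-0.14230414,  0.54393537, -0.8269727 ],
       [ 0.01533448, -0.8341636 , -0.55130386]])}
```

View pics/top0.png

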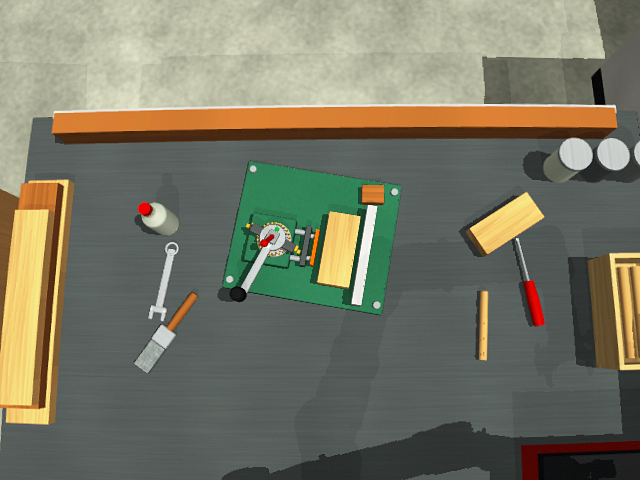

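View pics/side0.png

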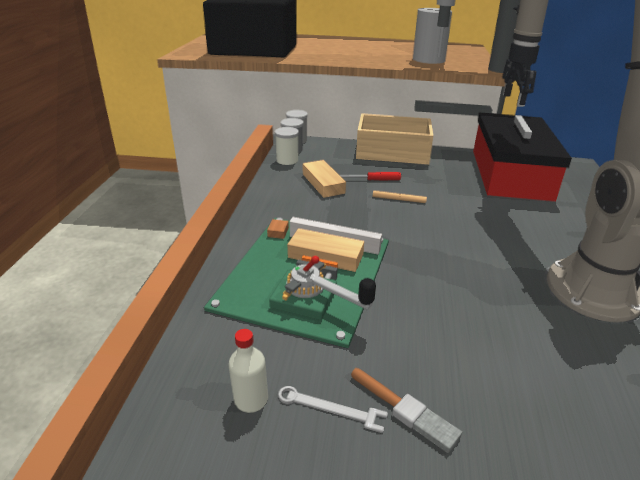

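The top view shows the clamp head at about (273,239), the black knob at (238,294), the red lever leaning towards the knob with its ball near (264,243), and the fence from (371,207) to (357,303). The bed screws are at (253,168), (395,191), (377,305) and (230,279). The side view agrees: knob (367,291), red lever (312,265).

```bash
cat > h.py <<'E'
from plant import *
import cv2,numpy as np
def ray(n,px,m=None):
    m=m or camera_model(n); K=m["camera_matrix"]
    d=np.array([(px[0]-K[0,2])/K[0,0],(px[1]-K[1,2])/K[1,1]]); u=d.copy()
    for _ in range(20): u=d/(1+m["k1"]*(u@u))
    return m["position"],m["attitude"]@np.array([u[0],u[1],1])
def onz(n,px,z,m=None):
    p,v=ray(n,px,m); return p+v*(z-p[2])/v[2]
def two(a,pa,b,pb):
    p,u=ray(a,pa); q,v=ray(b,pb); t=np.linalg.lstsq(np.c_[u,-v],q-p,rcond=None)[0]
    return (p+u*t[0]+q+v*t[1])/2, np.linalg.norm(p+u*t[0]-q-v*t[1])
def cent(mask,box):
    x0,y0,x1,y1=box; m=np.zeros_like(mask); m[y0:y1,x0:x1]=mask[y0:y1,x0:x1]
    ys,xs=np.nonzero(m); return (xs.mean(),ys.mean()),len(xs)
E
python3 - <<'E'
from h import *
np.set_printoptions(precision=4,suppress=True)
for p in [(253,168),(395,191),(377,305),(230,279)]: print("screw",onz("top",p,.014))
t=cv2.imread("pics/top0.png").astype(int); s=cv2.imread("pics/side0.png").astype(int)
blk=lambda i:(i.max(2)<45).astype(np.uint8)
red=lambda i:((i[:,:,2]>130)&(i[:,:,1]<50)&(i[:,:,0]<60)).astype(np.uint8)
kt,n1=cent(blk(t),(225,282,250,306)); ks,n2=cent(blk(s),(352,272,382,312))
print("knob",kt,n1,ks,n2,two("top",kt,"side",ks),onz("top",kt,.11))
rt,n1=cent(red(t),(245,225,285,255)); rs,n2=cent(red(s),(295,250,325,280))
print("lever",rt,n1,rs,n2,two("top",rt,"side",rs))
or_=lambda i:((i[:,:,2]>180)&(i[:,:,1]>70)&(i[:,:,1]<150)&(i[:,:,0]<60)).astype(np.uint8)
print("pad",cent(or_(t),(300,220,330,275)))
print("fence", onz("top",(377,206),.057),onz("top",(363,304),.057), "left", onz("top",(366,206),.057),onz("top",(351,303),.057))
print("blank top", [onz("top",p,.05) for p in [(331,211),(361,214),(350,288),(318,281)]])
big=cv2.resize(t[150:320,215:410].astype(np.uint8),None,fx=4,fy=3.5,interpolation=cv2.INTER_CUBIC)
big=cv2.resize(t[150:320,215:410].astype(np.uint8),None,fx=3.5,fy=3.5,interpolation=cv2.INTER_CUBIC)
cv2.imwrite("pics/crop.png",big)
E
```

```text
screw [0.7994 0.1862 0.014 ]
screw [ 0.7411 -0.1408  0.014 ]
screw [ 0.4822 -0.0943  0.014 ]
screw [0.5412 0.2311 0.014 ]
knob (np.float64(237.29245283018867), np.float64(293.6933962264151)) 212 (np.float64(366.7134831460674), np.float64(291.19101123595505)) 356 (array([0.5007, 0.1974, 0.0969]), np.float64(0.0008195652674570512)) [0.5    0.1948 0.11  ]
lever (np.float64(266.4864864864865), np.float64(240.51351351351352)) 74 (np.float64(314.61538461538464), np.float64(258.96153846153845)) 26 (array([0.6067, 0.137 , 0.1122]), np.float64(0.0043672264932646965))
pad ((np.float64(314.219512195122), np.float64(246.739837398374)), 123)
fence [ 0.6947 -0.0956  0.057 ] [ 0.4817 -0.0617  0.057 ] left [ 0.6949 -0.0716  0.057 ] [ 0.484  -0.0364  0.057 ]
blank top [array([0.686 , 0.0051, 0.05  ]), array([ 0.6787, -0.0607,  0.05  ]), array([ 0.5164, -0.0348,  0.05  ]), array([0.5318, 0.0336, 0.05  ])]
```

View pics/crop.png

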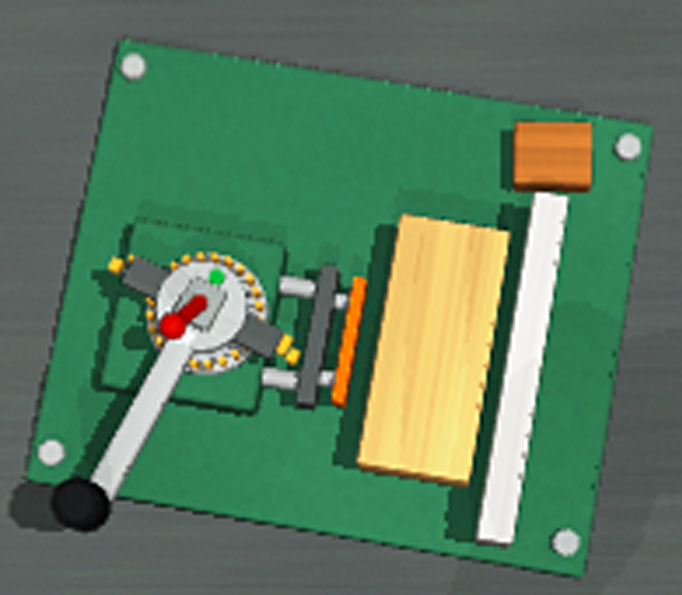

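```bash
cat >> h.py <<'E'
np.set_printoptions(precision=4,suppress=True)
def st():
    s=observe(); R=s["tcp_rot"]; print("t",round(s["time"],2),"tcp",s["tool_pos"],"yaw",np.degrees(np.arctan2(R[1,0],R[0,0])).round(2),"F",s["wrist_force"],"gap",round(s["finger_gap"],4)); return s
def go(target,yaw=None):
    s=st(); print("tool-axis shift mm",s["tcp_rot"].T@(np.array(target)-s["tool_pos"])*1000)
E
python3 - <<'E'
from h import *
import plant; print([x for x in dir(plant) if not x.startswith('_')][:60], getattr(plant,'finger_overhang',None))
P=onz("top",(273.6,238),.066); print("disc",P, onz("top",(273,236),.08))
K=np.array([.5007,.1974]); print(np.linalg.norm(P[:2]-K),np.degrees(np.arctan2(*(P[:2]-K)[::-1])))
print("ball",onz("top",(215+173/3.5,150+325/3.5),.115))
E
python3 -m handwheel '[-1,0,0,0,0,0,10.5,-1,0,0,0,0,0,10.5,-1,0,0,0,0,0,10.5,-1,0,0,0,0,0,10.5,-1,0,0,0,0,0,0]' 30
```

```text
['PlanningError', 'camera_model', 'finger_overhang', 'job_done', 'observe', 'snapshot'] 0.022
disc [0.6232 0.1284 0.066 ] [0.6248 0.128  0.08  ]
0.14059832797584004 -29.37863107217355
ball [0.6035 0.1408 0.115 ]
time: 0.72
tool_pos: [0.1317, -0.5336, 0.2528]
tcp_rot: [[0.883, -0.47, -0.001], [-0.47, -0.883, 0.001], [-0.001, -0.001, -1.0]]
wrist_force: [0.2, 0.1, -0.3]
finger_gap: 0.0001
grasp_force: 0.0
```

```bash
python3 -m handwheel '[-1,4,-54,0,0,0,0,-1,4,-54,0,0,0,0,-1,4,-54,0,0,0,0,-1,4,-54,0,0,0,0,-1,4,-54,0,0,0,0]' | head -2
python3 -m handwheel '[-1,4,-54,0,0,0,0,-1,4,-54,0,0,0,0,-1,4,-54,0,0,0,0,-1,4,-54,0,0,0,0,-1,4,-54,0,0,0,0]' |head -2
python3 -m handwheel '[-1,4,-54,10,0,0,0,-1,4,-54,10,0,0,0,-1,4,-54,10,0,0,0,-1,4,-54,10,0,0,0,-1,4,-54,10,0,0,0]'
python3 - <<'E'
from h import *
go((.569,.159,.20))
im=snapshot("wrist"); cv2.imwrite("pics/w1.png",im[:,:,::-1])
go((.569,.159,.122))
E
```

```text
time: 1.35
tool_pos: [0.2774, -0.3037, 0.2533]
time: 1.98
tool_pos: [0.4223, -0.0753, 0.2534]
time: 2.6
tool_pos: [0.5676, 0.153, 0.2027]
tcp_rot: [[0.883, -0.469, -0.0], [-0.469, -0.883, -0.0], [0.0, 0.0, -1.0]]
wrist_force: [0.7, -0.0, -0.5]
finger_gap: -0.0002
grasp_force: 0.0
t 2.6 tcp [0.5676 0.153  0.2027] yaw -27.99 F [ 0.7026 -0.0385 -0.467 ] gap -0.0002
tool-axis shift mm [-1.596  -5.9993  2.694 ]
t 2.65 tcp [0.5686 0.1622 0.2004] yaw -27.5 F [2.6572 6.6714 0.0105] gap 0.0001
tool-axis shift mm [ 2.2446  3.3114 78.3396]
```

View pics/w1.png

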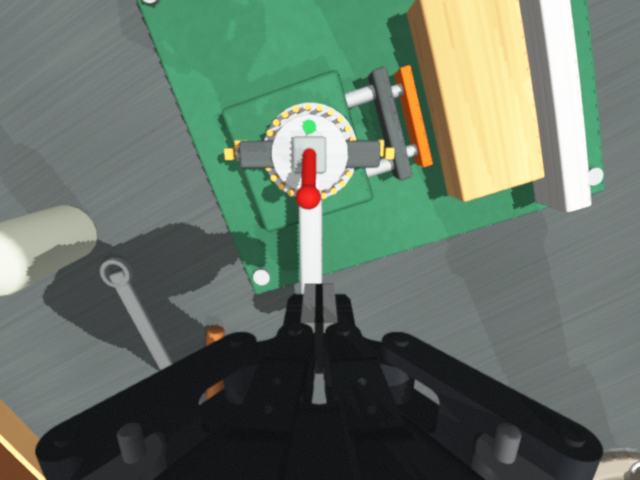

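The wrist view shows the closed fingers at about (319,300), standing over the handle arm. The red ball is at (309,197), straight ahead along the tool's x, and the head is at (309,152).

```bash
python3 -m handwheel '[-1,0,0,20,0,0,0,-1,0,0,26,0,0,0,-1,0,0,26,0,0,0,-1,0,0,6,0,0,0,-1,0,0,0,0,0,0]'
python3 - <<'E'
from h import *
im=snapshot("wrist");m=camera_model("wrist")
r=((im[:,:,0]>130)&(im[:,:,1]<50)&(im[:,:,2]<60)).astype(np.uint8)
n,l,s_,c=cv2.connectedComponentsWithStats(r)
s=st()
for i in range(1,n):
    if s_[i,4]>100: 
        w=onz("wrist",c[i],.11,m); print(s_[i],c[i],w,"tool",s["tcp_rot"].T@(w-s["tool_pos"])*1000)
print("pivot in tool",s["tcp_rot"].T@(np.array([.6232,.1284,.08])-s["tool_pos"])*1000)
E
```

```text
time: 3.28
tool_pos: [0.5666, 0.1518, 0.1254]
tcp_rot: [[0.882, -0.471, -0.0], [-0.471, -0.882, 0.0], [-0.0, 0.0, -1.0]]
wrist_force: [-0.7, 0.5, -0.1]
finger_gap: 0.0002
grasp_force: 0.0
t 3.33 tcp [0.5672 0.152  0.1262] yaw -28.1 F [ 0.1802  0.8951 -0.0175] gap 0.0
[ 280  155   37   93 2158] [299.0681 206.5992] [0.6122 0.1379 0.11  ] tool [46.3187 -8.6458 16.2314]
pivot in tool [60.4736 -5.4712 46.2412]
```

```bash
python3 -m handwheel '[-1,0,-7,3,0,0,0,-1,10,0,0,0,0,0,-1,10,0,0,0,0,0,-1,10,0,0,0,0,0,-1,8,0,0,0,0,0]'|grep -E "pos|force"
python3 -m handwheel '[-1,3,0,0,0,0,0,-1,3,0,0,0,0,0,-1,3,0,0,0,0,0,-1,3,0,0,0,0,0,-1,0,0,0,0,0,0]'
python3 - <<'E'
from h import *
s=st();print("pivot in tool",s["tcp_rot"].T@(np.array([.6232,.1284,.08])-s["tool_pos"])*1000)
E
```

```text
tool_pos: [0.6036, 0.141, 0.1227]
wrist_force: [-1.8, 1.1, 1.9]
grasp_force: 1.4
time: 4.58
tool_pos: [0.6144, 0.1342, 0.1221]
tcp_rot: [[0.882, -0.472, 0.0], [-0.472, -0.882, -0.0], [0.0, 0.0, -1.0]]
wrist_force: [-1.2, 1.4, 1.4]
finger_gap: -0.0001
grasp_force: 0.8
t 4.58 tcp [0.6144 0.1342 0.1221] yaw -28.16 F [-1.2119  1.4118  1.3513] gap -0.0001
pivot in tool [10.5337  0.9609 42.1388]
```

```bash
python3 -m handwheel '[-1,3,0,0,0,0,0,-1,3,0,0,0,0,0,-1,3,0,0,0,0,0,-1,0,0,0,0,0,0,-1,0,0,0,0,0,0]'|grep -E "pos|force"
python3 - <<'E'
from h import *
im=snapshot("wrist");cv2.imwrite("pics/w2.png",im[:,:,::-1])
im=snapshot("side");cv2.imwrite("pics/s2.png",im[200:340,240:420,::-1].repeat(4,0).repeat(4,1))
E
```

```text
tool_pos: [0.6216, 0.1303, 0.1218]
wrist_force: [-3.1, 1.2, -1.7]
grasp_force: 1.7
```

View pics/s2.png

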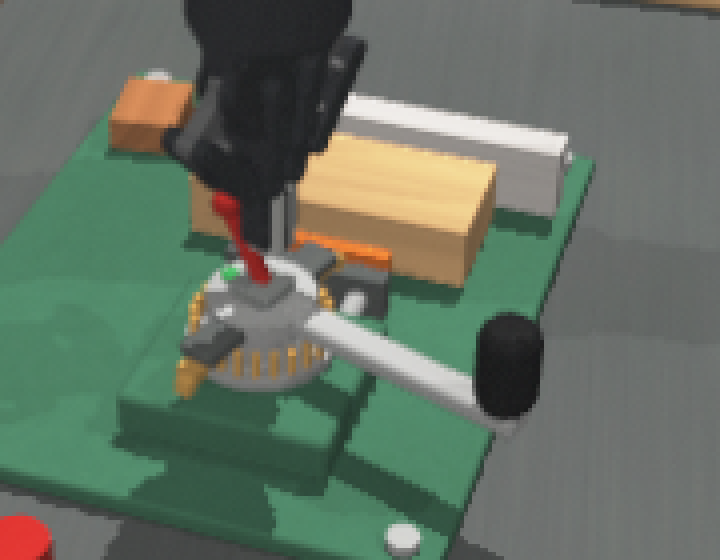

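The lever is now past vertical (ball at (225,205) in the crop), leaning over the dot but perhaps not at its stop. I'll push on.

```bash
for i in 1; do python3 -m handwheel '[-1,2,0,0,0,0,0,-1,2,0,0,0,0,0,-1,2,0,0,0,0,0,-1,0,0,0,0,0,0,-1,0,0,0,0,0,0]'|grep -E "pos|force";done
python3 -m handwheel '[-1,2,0,0,0,0,0,-1,2,0,0,0,0,0,-1,0,0,0,0,0,0,-1,0,0,0,0,0,0,-1,0,0,0,0,0,0]'|grep -E "pos|force"
```

```text
tool_pos: [0.6245, 0.1288, 0.1221]
wrist_force: [-10.2, 2.6, 2.5]
grasp_force: 4.6
tool_pos: [0.625, 0.1287, 0.1219]
wrist_force: [-15.3, 4.1, 4.8]
grasp_force: 7.8
```

The force climbs with no more travel, so the lever is on its stop. Backing off, lifting and opening.

```bash
python3 -m handwheel '[-1,-20,0,0,0,0,0,-1,-20,0,-10,0,0,0,-1,-20,0,-30,0,0,-8,0.6,-30,0,-30,0,0,-8,0.6,-30,0,0,0,0,0]'|grep -E "pos|force"
python3 -m handwheel '[0.6,0,0,0,0,0,0,0.6,0,0,0,0,0,0,0.6,0,0,0,0,0,0,0.6,0,0,0,0,0,0,0.6,0,0,0,0,0,0]'|grep -E "pos|force|gap"
python3 - <<'E'
from h import *
im=snapshot("wrist");cv2.imwrite("pics/w3.png",im[:,:,::-1])
t=snapshot("top")[:,:,::-1].astype(int);cv2.imwrite("pics/t3.png",t)
s=snapshot("side")[:,:,::-1].astype(int); cv2.imwrite("pics/s3.png",s)
ks,n2=cent((s.max(2)<45),(352,272,382,312));print(ks,n2,onz("side",ks,.097))
go((.5007,.1974,.104))
cv2.imwrite("pics/c3.png",np.hstack([im[:,:,::-1],cv2.resize(s[200:340,240:420].astype(np.uint8),(617,480))])[::1,::1][:, :1257].astype(np.uint8)) 
x=cv2.imread("pics/c3.png"); cv2.imwrite("pics/c3.png",cv2.resize(x,(800,306)))
E
```

```text
tool_pos: [0.523, 0.1719, 0.1968]
wrist_force: [-0.2, 0.2, 0.2]
grasp_force: 0.0
tool_pos: [0.5207, 0.1703, 0.192]
wrist_force: [0.5, 0.7, -0.5]
finger_gap: 0.068
grasp_force: 0.0
(np.float64(366.52905198776756), np.float64(291.822629969419)) 327 [0.5006 0.1993 0.097 ]
t 7.95 tcp [0.5205 0.1705 0.1921] yaw -12.14 F [-0.2227 -0.1632  1.2963] gap 0.0682
tool-axis shift mm [-25.0089 -22.1193  88.1487][ WARN:0@1.423] global loadsave.cpp:1063 imwrite_ Unsupported depth image for selected encoder is fallbacked to CV_8U.
```

View pics/c3.png

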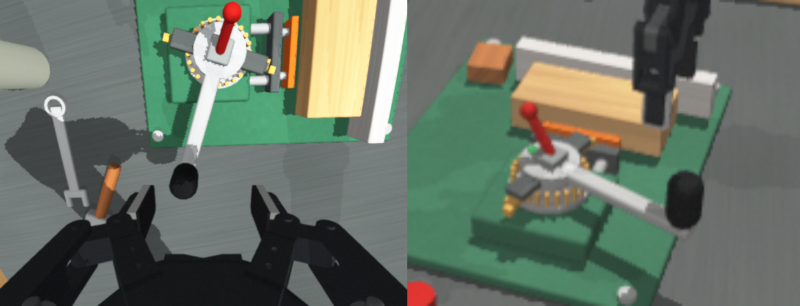

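The lever leans away from the knob, over the dot (ball at (232,12) left, (528,110) right). The knob is at (184,182), ahead and left of the open fingers. Moving over it, then down and gripping.

```bash
python3 -m handwheel '[0.6,-25,-22,0,0,0,0,0.6,0,0,20,0,0,0,0.6,0,0,25,0,0,0,0.6,0,0,25,0,0,0,0.6,0,0,18,0,0,0]' 30|grep -E "pos|force"
python3 -m handwheel '[0.6,0,0,0,0,0,0,-1,0,0,0,0,0,0,-1,0,0,0,0,0,0,-1,0,0,0,0,0,0,-1,0,0,0,0,0,0]' 40
python3 - <<'E'
from h import *
s=st();P=np.array([.6232,.1284]);d=P-s["tool_pos"][:2];print(np.linalg.norm(d),np.degrees(np.arctan2(d[1],d[0])))
E
```

```text
tool_pos: [0.5003, 0.1971, 0.1031]
wrist_force: [-0.2, -0.2, -0.5]
grasp_force: 0.0
time: 9.2
tool_pos: [0.5015, 0.1977, 0.1055]
tcp_rot: [[0.978, -0.21, 0.002], [-0.21, -0.978, 0.001], [0.002, -0.001, -1.0]]
wrist_force: [-0.6, -0.2, 6.0]
finger_gap: 0.0291
grasp_force: 39.7
t 9.2 tcp [0.5015 0.1977 0.1055] yaw -12.14 F [-0.5878 -0.2061  5.9632] gap 0.0291
0.14002365321179946 -29.65086411567769
```

```bash
cat >> h.py <<'E'
P=np.array([.6232,.1284]); YC=np.radians(-10.0)
def th():
    d=P-observe()["tool_pos"][:2]; return np.arctan2(d[1],d[0])-YC, np.hypot(*d)
def tang():
    s=observe(); t,r=th(); a=t+YC+np.pi; f=s["wrist_force"][:2]
    print("th %.3f r %.4f  Ftan %.2f Frad %.2f Fz %.1f t %.2f gap %.4f"%(t,r,-f@[-np.sin(a),np.cos(a)],f@[np.cos(a),np.sin(a)],s["wrist_force"][2],s["time"],s["finger_gap"]))
def arc(ths):
    s=observe(); p=s["tool_pos"].copy(); R=s["tcp_rot"]
    for t in ths:
        a=t+YC+np.pi; q=np.array([*(P+.14*np.array([np.cos(a),np.sin(a)])),p[2]]); print("%.3f"%t,(R.T@(q-p)*1000).round(1)[:2]); p=q
E
python3 - <<'E'
from h import *
c,s=np.cos(YC),np.sin(YC); cl=lambda w:(np.array([[c,s],[-s,c]])@(w[:2]-P)*1000).round(1)
for n,p,z in [("fence",(366,206),.057),("fence",(351,303),.057),("padtop r",(215+366/3.5,150+279/3.5),.04),("pad r",(215+347/3.5,150+404/3.5),.04),("blank",(215+402/3.5,150+215/3.5),.05),("blank",(215+357/3.5,150+465/3.5),.05),("blank",(215+510/3.5,150+231/3.5),.05),("blank",(215+468/3.5,150+484/3.5),.05)]: print(n,cl(onz("top",p,z)))
tang(); arc(np.linspace(*(-.34,.52),13)[1:])
E
```

```text
fence [ 105.3 -184.5]
fence [-108.5 -186.5]
padtop r [ 39.7 -92.3]
pad r [-40.4 -94.5]
blank [  81.8 -108.2]
blank [ -77.8 -107.8]
blank [  82.9 -176.7]
blank [ -77.9 -176.6]
th -0.343 r 0.1400  Ftan -0.47 Frad 0.41 Fz 6.0 t 9.20 gap 0.0291
-0.268 [-2.7 10.1]
-0.197 [-1.9  9.8]
-0.125 [-1.2 10. ]
-0.053 [-0.5 10. ]
0.018 [ 0.2 10. ]
0.090 [ 0.9 10. ]
0.162 [1.6 9.9]
0.233 [2.3 9.8]
0.305 [3.  9.6]
0.377 [3.7 9.3]
0.448 [4.4 9. ]
0.520 [5.  8.7]
```

Needed jaw travel is about 22 mm (1.8 rad), so the first full stroke runs free.

```bash
python3 -m handwheel '[-1,-2.7,10,0,0,0,0,-1,-1.9,10,0,0,0,0,-1,-1.2,10,0,0,0,0,-1,-0.5,10,0,0,0,0,-1,0.2,10,0,0,0,0]'>/dev/null
python3 -c "
from h import *
tang()"
python3 -m handwheel '[-1,0.9,10,0,0,0,0,-1,1.6,9.9,0,0,0,0,-1,2.3,9.8,0,0,0,0,-1,3,9.6,0,0,0,0,-1,3.7,9.3,0,0,0,0]'>/dev/null
python3 -c "
from h import *
tang()"
python3 -m handwheel '[-1,4.4,9,0,0,0,0,-1,2,4,0,0,0,0,-1,0,0,0,0,0,0,-1,0,0,0,0,0,0,-1,0,0,0,0,0,0]'>/dev/null
python3 -c "
from h import *
tang()"
```

```text
th -0.006 r 0.1393  Ftan 7.61 Frad -2.34 Fz 0.7 t 9.82 gap 0.0292
th 0.349 r 0.1387  Ftan 7.93 Frad -3.42 Fz 2.0 t 10.45 gap 0.0288
th 0.460 r 0.1386  Ftan 5.34 Frad -3.69 Fz 3.4 t 11.07 gap 0.0284
```

```bash
sed -i 's/^P=np.*;/P=np.array([.6244,.1301]);/' h.py; python3 -c "
from h import *
tang(); arc(np.linspace(th()[0],-.5,11)[1:]); print(); 
"
```

```text
th 0.469 r 0.1402  Ftan 5.30 Frad -3.74 Fz 3.4 t 11.07 gap 0.0284
0.372 [ -5.8 -12.3]
0.275 [ -4.8 -12.7]
0.178 [ -3.5 -13.1]
0.081 [ -2.2 -13.4]
-0.015 [ -0.9 -13.5]
-0.112 [  0.4 -13.6]
-0.209 [  1.7 -13.5]
-0.306 [  3.  -13.2]
-0.403 [  4.3 -12.9]
-0.500 [  5.5 -12.4]
```

```bash
python3 -m handwheel '[-1,-4.5,-12.3,0,0,0,0,-1,-4.5,-12.7,0,0,0,0,-1,-3.5,-13,0,0,0,0,-1,-2.2,-13.4,0,0,0,0,-1,-0.9,-13.5,0,0,0,0]'>/dev/null
python3 -c "
from h import *
tang()"
python3 -m handwheel '[-1,0.4,-13.6,0,0,0,0,-1,1.7,-13.5,0,0,0,0,-1,3,-13.2,0,0,0,0,-1,4.3,-12.9,0,0,0,0,-1,5.5,-12.4,0,0,0,0]'>/dev/null
python3 -c "
from h import *
tang(); i=snapshot('top'); cv2.imwrite('pics/t4.png',cv2.resize(i[150:320,215:410,::-1],None,fx=3.5,fy=3.5,interpolation=cv2.INTER_CUBIC)); tang();arc(np.linspace(th()[0],.5,11)[1:])"
```

```text
th 0.017 r 0.1401  Ftan -0.65 Frad 3.41 Fz 11.2 t 11.70 gap 0.0292
th -0.479 r 0.1401  Ftan -2.37 Frad 4.16 Fz 10.8 t 12.32 gap 0.0289
th -0.498 r 0.1401  Ftan 0.68 Frad 3.64 Fz 6.3 t 12.38 gap 0.0289
-0.398 [-5.5 12.8]
-0.298 [-4.3 13.3]
-0.198 [-3.  13.6]
-0.099 [-1.6 13.9]
0.001 [-0.2 14. ]
0.101 [ 1.2 13.9]
0.201 [ 2.6 13.7]
0.300 [ 3.9 13.4]
0.400 [ 5.2 12.9]
0.500 [ 6.5 12.4]
```

View pics/t4.png

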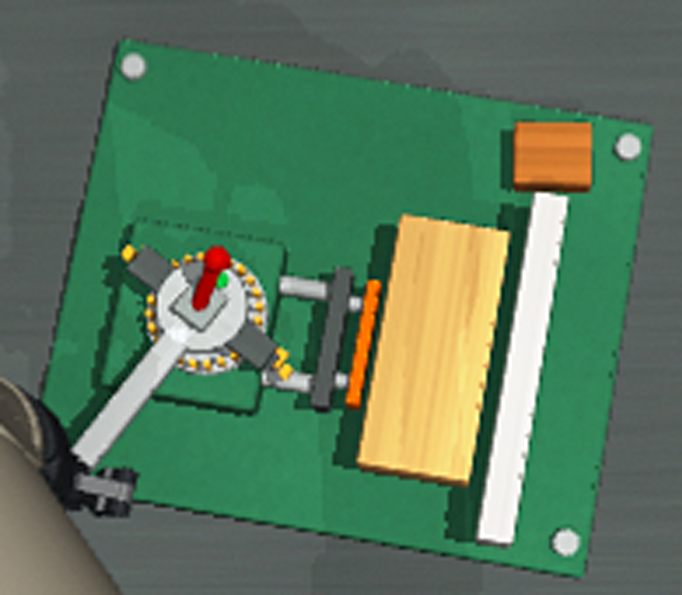

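The jaw moved about 9 mm to the right (pad from x≈355 to 370) and nears the blank. About 13 mm is left, so next stroke I'll check the force often.

```bash
python3 -m handwheel '[-1,-4.8,12.8,0,0,0,0,-1,-4,13.3,0,0,0,0,-1,-3,13.6,0,0,0,0,-1,-1.6,13.9,0,0,0,0,-1,-0.2,14,0,0,0,0]'>/dev/null
python3 -c "
from h import *
tang()"
python3 -m handwheel '[-1,1.2,13.9,0,0,0,0,-1,1.3,7,0,0,0,0,-1,1.3,7,0,0,0,0,-1,0,0,0,0,0,0,-1,0,0,0,0,0,0]'>/dev/null
python3 -c "
from h import *
tang()"
```

```text
th -0.009 r 0.1401  Ftan 6.95 Frad 3.36 Fz 5.8 t 13.00 gap 0.0288
th 0.207 r 0.1400  Ftan 5.68 Frad 3.70 Fz 8.1 t 13.62 gap 0.0294
```

```bash
python3 -m handwheel '[-1,2,6.7,0,0,0,0,-1,2,6.7,0,0,0,0,-1,0,0,0,0,0,0,-1,0,0,0,0,0,0,-1,0,0,0,0,0,0]'>/dev/null
python3 -c "
from h import *
tang()"
python3 -m handwheel '[-1,2.6,6.5,0,0,0,0,-1,2.6,6.5,0,0,0,0,-1,2,4,0,0,0,0,-1,0,0,0,0,0,0,-1,0,0,0,0,0,0]'>/dev/null
python3 -c "
from h import *
tang()
i=snapshot('top'); cv2.imwrite('pics/t5.png',cv2.resize(i[150:320,215:410,::-1],None,fx=3.5,fy=3.5,interpolation=cv2.INTER_CUBIC));arc(np.linspace(th()[0],-.5,11)[1:])"
```

```text
th 0.308 r 0.1400  Ftan 5.72 Frad 3.15 Fz 9.0 t 14.25 gap 0.0285
th 0.439 r 0.1400  Ftan 5.43 Frad 1.57 Fz 9.1 t 14.88 gap 0.0289
0.345 [ -5.5 -12. ]
0.252 [ -4.3 -12.4]
0.158 [ -3.1 -12.8]
0.064 [ -1.9 -13. ]
-0.030 [ -0.7 -13.1]
-0.124 [  0.6 -13.1]
-0.218 [  1.8 -13. ]
-0.312 [  3.  -12.8]
-0.406 [  4.2 -12.5]
-0.500 [  5.3 -12. ]
```

View pics/t5.png

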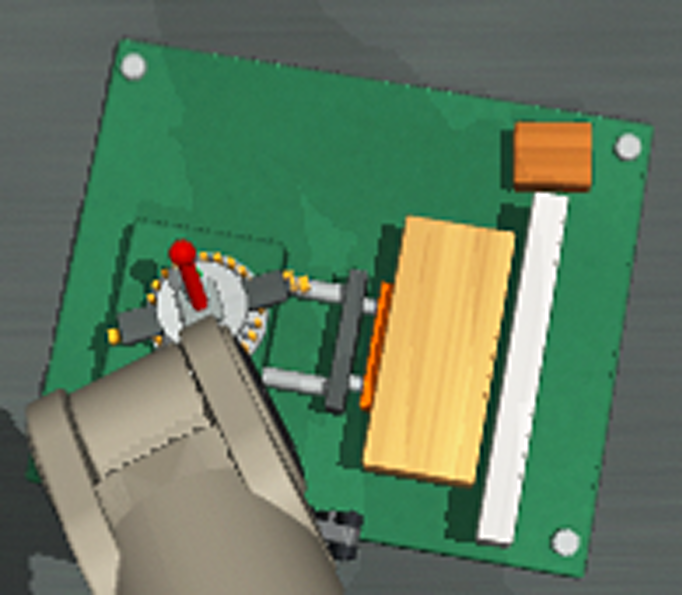

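The pad has met the blank and pushed it a few mm; the gap to the fence is still about 5–8 mm. Swinging back.

```bash
python3 -m handwheel '[-1,-5.5,-12,-1,0,0,0,-1,-4.3,-12.4,0,0,0,0,-1,-3.1,-12.8,0,0,0,0,-1,-1.9,-13,0,0,0,0,-1,-0.7,-13.1,0,0,0,0]'>/dev/null
python3 -m handwheel '[-1,0.6,-13.1,0,0,0,0,-1,1.8,-13,0,0,0,0,-1,3,-12.8,0,0,0,0,-1,4.2,-12.5,0,0,0,0,-1,5.3,-12,0,0,0,0]'>/dev/null
python3 -c "
from h import *
tang()"
python3 -m handwheel '[-1,-5,12.8,0,0,0,0,-1,-4.3,13.3,0,0,0,0,-1,-3,13.6,0,0,0,0,-1,0,0,0,0,0,0,-1,0,0,0,0,0,0]'>/dev/null
python3 -c "
from h import *
tang()"
```

```text
th -0.485 r 0.1401  Ftan -3.48 Frad 4.71 Fz 8.0 t 16.18 gap 0.0287
th -0.196 r 0.1400  Ftan 4.52 Frad 4.19 Fz 5.7 t 16.80 gap 0.0285
```

Next in steps of 0.1 rad, pausing to read the force.

```bash
python3 -m handwheel '[-1,-1.6,13.9,0,0,0,0,-1,0,0,0,0,0,0,-1,0,0,0,0,0,0,-1,0,0,0,0,0,0,-1,0,0,0,0,0,0]'>/dev/null
python3 -c "
from h import *
tang()"
python3 -m handwheel '[-1,-0.2,7,0,0,0,0,-1,0,7,0,0,0,0,-1,0,0,0,0,0,0,-1,0,0,0,0,0,0,-1,0,0,0,0,0,0]'>/dev/null
python3 -c "
from h import *
tang()"
python3 -m handwheel '[-1,0.6,7,0,0,0,0,-1,0.6,7,0,0,0,0,-1,0,0,0,0,0,0,-1,0,0,0,0,0,0,-1,0,0,0,0,0,0]'>/dev/null
python3 -c "
from h import *
tang()
i=snapshot('top'); cv2.imwrite('pics/t6.png',cv2.resize(i[150:320,215:410,::-1],None,fx=3.5,fy=3.5,interpolation=cv2.INTER_CUBIC))"
```

```text
th -0.096 r 0.1400  Ftan 4.14 Frad 4.75 Fz 4.6 t 17.43 gap 0.0285
th 0.002 r 0.1400  Ftan 5.60 Frad 4.59 Fz 4.0 t 18.05 gap 0.0286
th 0.104 r 0.1400  Ftan 5.00 Frad 3.67 Fz 4.9 t 18.68 gap 0.0291
```

```bash
python3 -m handwheel '[-1,1.3,6.9,0,0,0,0,-1,1.3,6.9,0,0,0,0,-1,0,0,0,0,0,0,-1,0,0,0,0,0,0,-1,0,0,0,0,0,0]'>/dev/null
python3 -c "
from h import *
tang()"
python3 -m handwheel '[-1,2,6.7,0,0,0,0,-1,2,6.7,0,0,0,0,-1,0,0,0,0,0,0,-1,0,0,0,0,0,0,-1,0,0,0,0,0,0]'>/dev/null
python3 -c "
from h import *
tang()
i=snapshot('top'); cv2.imwrite('pics/t7.png',cv2.resize(i[150:320,215:410,::-1],None,fx=3.5,fy=3.5,interpolation=cv2.INTER_CUBIC))"
```

```text
th 0.206 r 0.1400  Ftan 4.89 Frad 2.87 Fz 5.8 t 19.35 gap 0.0290
th 0.303 r 0.1400  Ftan 6.01 Frad 2.57 Fz 5.4 t 19.98 gap 0.0289
```

View pics/t7.png

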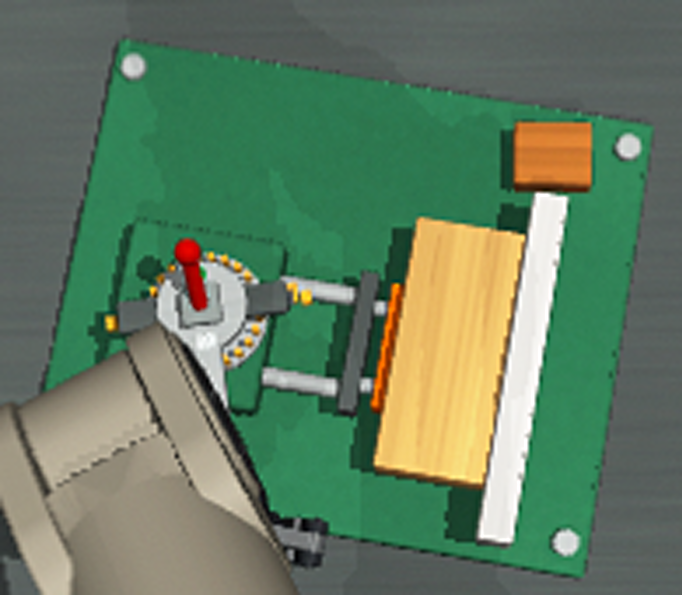

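The blank now all but touches the fence (right edge at x≈525 to 485). Small steps from here.

```bash
python3 -m handwheel '[-1,2.5,6.6,0,0,0,0,-1,0,0,0,0,0,0,-1,0,0,0,0,0,0,-1,0,0,0,0,0,0,-1,0,0,0,0,0,0]'>/dev/null
python3 -c "
from h import *
tang()"
python3 -m handwheel '[-1,2.7,6.5,0,0,0,0,-1,0,0,0,0,0,0,-1,0,0,0,0,0,0,-1,0,0,0,0,0,0,-1,0,0,0,0,0,0]'>/dev/null
python3 -c "
from h import *
tang()"
python3 -m handwheel '[-1,3,6.3,0,0,0,0,-1,0,0,0,0,0,0,-1,0,0,0,0,0,0,-1,0,0,0,0,0,0,-1,0,0,0,0,0,0]'>/dev/null
python3 -c "
from h import *
tang()"
```

```text
th 0.350 r 0.1400  Ftan 7.23 Frad 1.90 Fz 4.8 t 20.65 gap 0.0286
th 0.397 r 0.1400  Ftan 6.38 Frad 1.70 Fz 6.3 t 21.27 gap 0.0288
th 0.445 r 0.1400  Ftan 7.46 Frad 1.13 Fz 4.2 t 21.90 gap 0.0287
```

```bash
python3 -m handwheel '[-1,3.3,6.1,0,0,0,0,-1,0,0,0,0,0,0,-1,0,0,0,0,0,0,-1,0,0,0,0,0,0,-1,0,0,0,0,0,0]'>/dev/null
python3 -c "
from h import *
tang()"
python3 -m handwheel '[-1,2.5,4.2,0,0,0,0,-1,0,0,0,0,0,0,-1,0,0,0,0,0,0,-1,0,0,0,0,0,0,-1,0,0,0,0,0,0]'>/dev/null
python3 -c "
from h import *
tang()
arc([.4,.3,.2,.1])"
```

```text
th 0.491 r 0.1400  Ftan 8.78 Frad 0.59 Fz 5.8 t 22.52 gap 0.0288
th 0.521 r 0.1400  Ftan 9.42 Frad 0.79 Fz 5.0 t 23.15 gap 0.0284
0.400 [ -8.  -14.9]
0.300 [ -5.2 -13. ]
0.200 [ -3.9 -13.4]
0.100 [ -2.6 -13.8]
```

The paused pull is about 4.2 N above the free pull, which is firm (about 45–50 N on the jaw). I'll ease back to unload, open and lift away.

```bash
python3 -m handwheel '[-1,-3,-6,0,0,0,0,-1,-2.5,-6,0,0,0,0,-1,0,0,0,0,0,0,-1,0,0,0,0,0,0,0.6,0,0,0,0,0,0]'>/dev/null
python3 -c "
from h import *
tang()"
python3 -m handwheel '[0.6,0,0,0,0,0,0,0.6,0,0,0,0,0,0,0.6,0,0,0,0,0,0,0.6,0,0,-30,0,0,0,0.6,0,0,-50,0,0,0]'|grep -E "pos|force|gap"
python3 -m handwheel '[0.6,-40,0,-30,0,0,0,0.6,-40,0,0,0,0,0,0.6,-10,0,0,0,0,0,0.6,0,0,0,0,0,0,0.6,0,0,0,0,0,0]'|grep -E "pos|force|gap"
python3 -c "
from h import *
i=snapshot('top'); j=snapshot('side'); x=lambda a:cv2.resize(a,(400,350),interpolation=cv2.INTER_CUBIC)
cv2.imwrite('pics/t8.png',np.hstack([x(i[150:320,215:410,::-1]),x(j[200:340,240:420,::-1])]))"
```

```text
th 0.473 r 0.1396  Ftan 0.00 Frad -0.92 Fz 0.7 t 23.77 gap 0.0460
tool_pos: [0.4904, 0.0893, 0.1844]
wrist_force: [0.4, -1.1, -0.0]
finger_gap: 0.0682
grasp_force: 0.0
tool_pos: [0.405, 0.1083, 0.2152]
wrist_force: [0.4, -0.2, 0.2]
finger_gap: 0.0682
grasp_force: 0.0
```

View pics/t8.png

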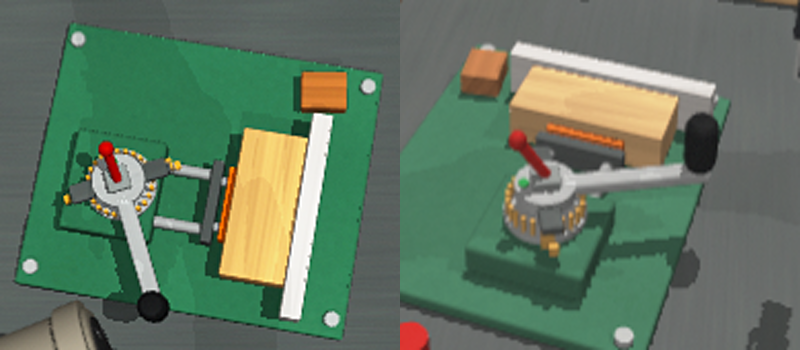

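The blank sits flush along the fence with the pad against it. The red lever leans away from the knob, and the robot is clear. Handing in.

```bash
python3 -c "
from plant import *
print(job_done())"
```

```text
the job is handed in; nothing more can be done
None
```

I threw the direction lever fully over to tighten and clamped the blank flush against the fence at about 4.2 N above the free pull (roughly 45–50 N on the jaw). The arm is clear of everything and the job is handed in; no verdict came back.

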